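# Load the keyed reference standards into the plate reader's carriage and clamp it

## Task

Free the reader's clamp knob, pull its carriage fully out, take the plain rectangular dust blanks out of it into the steel tray, and lay each reference standard that stands on the bench flat into the pocket of its own outline, turned the one way it fits, so that it sits fully down. Then push the carriage fully home under the hood and turn the clamp knob back until it is locked. The standards carry thin glass, so grip them lightly and do not press them hard into the carriage; leave the steel beaker, blue tube rack, glass beaker and marker standing nearby where they are.

Things in the scene. Friction and masses are not known exactly. Their poses are not given: they have to be found in the camera images.
- std_a_mid (a point): Standard A, loose, 70 g: plate 54 mm (its y) x 42 mm (x), 8 mm thick, corner -x,+y cut away (14 mm in x, 22 in y). Black grip fin on it: 34 mm along y, 12 thick in x, 8 to 36 mm above the underside, centred 2 mm to +x of the plate's middle. Point: on the fin's centre line, 18 mm above the underside, z up. Grip by the fin above the plate; over 40 N on a pad is too hard. Lowest 3 mm are 1.5 mm smaller all round
- std_b_mid (a point): Standard B, loose: the mirror image of A, its cut-away (14 mm in x by 22 mm in y) at the corner -x, -y; all else, and the point, as for A
- std_c_mid (a point): Standard C, loose: as A, but all four corners are whole and the edge at -x has a slot 14 mm deep and 16 mm wide, centred 8 mm to +y of the middle; all else, and the point, as for A
- pocket_a (a point): pocket A, left of three in the carriage, 66 mm apart. Point: centre of its floor, 14 mm above the worktop; x into the reader (away from the robot), y left along the row. 7 mm deep, outline of its standard plus 1.5 mm a side; takes only standard A, with its axes along the pocket's. Seated, the standard's point is at x 2, y 0, z 18 mm here (plate 1 mm proud of the carriage)
- pocket_b (a point): pocket B, the middle one, as pocket A; takes only standard B, axes along the pocket's. Contact forces on a standard here that sum to over 60 N are too hard
- pocket_c (a point): pocket C, the right one, as pocket A; takes only standard C, axes along the pocket's
- reader: the low grey reader, fixed: base plate 235 x 290 mm, 8 mm thick, carrying hood, carriage and knob. Origin at base underside, below the middle pocket's place when the carriage is out; x into the reader. The white hood, 64 mm high, 228 mm wide, spans x = 70 to 148 mm; the knob's axis is at x 8, y -124 mm
- handle (a point): the carriage's pull: an upright black fin, 28 mm along x (the way it slides), 12 mm thick in y, 36 mm tall, on the carriage's front part between pockets A and B, 60 mm in front of the row. Point: on its centre line, 14 mm below its top, 43 mm above the worktop; axes as the pockets'. With the carriage in, the hood begins 30 mm behind it
- clamp_grip (a point): the clamp knob at the reader's right front: a black bar 44 mm long (its y), 14 mm thick (its x), 28 mm tall, on an upright axis; point: the bar's centre, 59 mm above the worktop. Under it a steel dog points along the bar's +y; locked, the dog lies across the carriage's front edge. The bar turns with the knob
- blank_1_mid (a point): dust blank, loose, 40 g, white: plain rectangular plate 50 mm (its y) x 27 mm (x), 8 mm thick, with a grip fin 34 mm along y, 12 mm thick in x, from 8 to 36 mm above the underside, in its middle. Point: on the fin's centre line, 18 mm above the underside, z up. It starts lying loose in pocket A, axes along the pocket's, centred at x 7 mm of the pocket, its point 18 mm above the floor
- blank_2_mid (a point): dust blank, the same, that starts in pocket B; point as for blank_1_mid
- blank_3_mid (a point): dust blank, the same, that starts in pocket C; point as for blank_1_mid
- tray: shallow steel tray, fixed, to the right of the reader: 154 mm (its x) x 244 mm (its y), rim 21 mm high; flat floor 2 mm above the worktop. Origin: centre of its underside. Its nearer part is easier to reach
- carriage (a joint): travel of the carriage toward the robot: 0 fully in, under the hood; 0.10 m fully out, pockets clear. It slides with about 1.5 N and stays where it is left
- clamp (a joint): angle of the clamp knob: 0 locked (bar across the reader, dog before the carriage); it turns anticlockwise seen from above to 1.45 rad, fully free (bar along the slide). Stiff, about 0.12 N m; stays where it is left
- steel_beaker_mid (a point): bystander: plain steel beaker, 86 mm across, 92 mm tall; point at its centre, half-way up
- blue_rack_mid (a point): bystander: blue tube rack, 60x94x48 mm; point at its centre, half-way up
- beaker_mid (a point): bystander: glass beaker, 53 mm across, 66 mm tall; point at its centre, half-way up
- marker_mid (a point): bystander: black-capped marker lying flat, 138 mm long, 16 mm thick; point at its centre, half-way up

How it is judged:
By the outcome, as a careful person would: the job done as asked, in the order asked, and still so for the second after the job is handed in, with the robot touching nothing.
Of std_a, std_b, std_c only 2 to 3 are there at a start; the rules pass over those that are not, and their reading is None.
Of blank_1, blank_2, blank_3 only 2 to 2 are there at a start; the rules pass over those that are not, and their reading is None.
At some moment in a run one of std_a, std_b, std_c may be knocked a few centimetres aside while the robot is not near it.
Once in a run the grip may slacken for a moment while it holds something.
It also fails if it takes over 210 s, if anything falls off the work surface, if the arm or the gripper's body presses on something with over 40 N, if the wrist force passes 120 N, or if a joint passes its speed limit or range.

## Robot

A 7-joint arm with a two-finger parallel gripper is mounted at the origin on a cart in front of the work surface, level with it; the furniture and walls round the work are solid. World frame = base frame: x ahead of the robot, y to its left, z up, the work surface at z = 0. Lengths are in mm, angles in rad, forces in N, time in s.
With the tool pointing down it reaches from about 400 to 850 mm from the base axis. Payload 4.5 kg.
Tool frame: the origin (TCP) lies midway between the tips of the shut fingers; the grasp point (between the pads) lies 19 mm behind it (bot.tcp_to_grasp is the z of the grasp point in the tool frame, in mm); z points along the fingers, y is the direction in which the jaws open and shut (so a half turn about z gives the same grasp; the last joint's range is limited). The gripper opens to 88 mm and grips with 3 to 60 N. Pads are 18 mm wide; open, the fingers measure 123 mm over their backs; the gripper's body (75 mm by 187 mm) begins 45 mm behind the grasp point.
Start: joints at [0.034, 0.689, -0.195, 1.565, 0.157, 0.902, -0.215], TCP at [625.023, 0.026, 238.743] pointing down, gripper open.
Joint ranges: [-3.01, 3.01], [-0.46, 2.08], [-1.47, 1.51], [0.13, 2.56], [-1, 4.14], [0.04, 2.09], [-2.66, 2.66]. Speed limits (rad/s): [2.57, 2.57, 3.14, 3.14, 3.14, 3.14, 3.14].

## Interface

Orientations are given as [roll, pitch, yaw] about the fixed x, y, z axes, in that order (R = Rz(yaw) Ry(pitch) Rx(roll)).
In Python, from station import sense, imaging, ticket, bot gives the robot as it stands.
- The arm moves only by the tool move_arm, never from a script. Its argument "increments" is a list that holds one entry, the list of rows, each a list of 7 numbers: the shift along the tool's x, y, z in mm, then the turn, a rotation vector about the tool's x, y, z in rad, then the opening, from 0 (shut) to 1 (fully open). A call has 1 to 10 rows; each row is the pose to reach, as a shift and turn from the pose measured when the call began, along the tool's axes at that moment; what a row does not reach only later rows make up. A row lasts 1/12 s, in which the tool goes at most 41.7 mm and 7.16 degrees, less where a joint would pass 70% of its speed; a pose out of reach is approached as far as the arm can. A call with a gripper value outside its range is refused whole. The fingers move at their own pace and stop on an object; the grip force is fixed at half the most. Time passes only in rows, so rows that repeat a pose let the fingers close. It gives the time, the measured TCP pose, the force and the opening at its end, in the units of the state.
- sense(): the state, without advancing time (a new reading comes with each control period).
- imaging.grab_frame(name): name is "scene" or "side" or "wrist"; returns the picture (420x560x3 uint8, blue, green, red); there is no depth.
- imaging.camera_info(name): a dict with "camera_matrix" (3x3 intrinsics, pixels), "k1" (the pictures are not rectified: a ray, as slopes to the right and down, at radius r is drawn at 1 + k1 r^2 times it, then the intrinsics apply), "extrinsics" (4x4, takes a point from world to camera coordinates); the wrist camera has in their place "T_tool_cam" (4x4, takes a point from camera to tool coordinates, whose origin is the TCP and whose axes are the flange's). Camera axes: x right, y down, z forward; pixel columns grow to the right and rows downward; lengths in mm; the calibration is good to about 2 mm. A picture is of the moment at which its call begins: read the wrist's pose just before it. camera_info takes no time and is no camera call.
- ticket.job_done(): hands the job in, once; it reports no verdict.
The state is a dict: "time": time; "q": joint angles; "joint_vel": joint speeds; "effort": joint torques, N m; "eef_pos": TCP position; "orientation": TCP orientation; "contact_force": force on the tool from outside, world axes, zero at the start; "ft_torque": the same for the moment, N m; "finger_gap": opening from 0.0 (shut) to 1.0 (fully open).
Only numpy, scipy, OpenCV 4.12 (cv2) and the standard library are available. Lean on these libraries where they do the work, as an engineer would, in place of code of your own. Each camera call takes 0.05 s, during which the arm holds its last target. There are 200 camera calls.

## Working session

There is one attempt and no reset: what is moved stays moved. The work goes in short steps, Python scripts to look and compute and a tool call to move; the robot and the scene stay as the last step left them, time stands still between calls to the robot, and variables do not carry over. Pictures are saved under pics/ and viewed, about 12 in all and at most 16, crops included, and the job is handed in when it is done.

Besides the shell and the picture viewer there is one more tool, called after "Call:" as name([rows], argument=value, ...), one row to a line, values as JSON. move_arm: Moves the arm, as the interface text tells. Its arguments: {"type":"object","properties":{"increments":{"type":"array"}},"required":["increments"]}

```bash
ls; mkdir -p pics; python3 - <<'E'
from station import sense, imaging, ticket, bot
import cv2, numpy as np
print(sense()); print(bot.tcp_to_grasp)
for n in("scene","side","wrist"):
    im=imaging.grab_frame(n); cv2.imwrite(f"pics/{n}0.png",im)
    print(n,{k:np.round(v,3).tolist() for k,v in imaging.camera_info(n).items() if not isinstance(v,str)})
a=[cv2.imread(f"pics/{n}0.png") for n in("scene","side")]
E
```

```text
pics
{'time': 0.0, 'q': array([ 0.03380735,  0.69000221, -0.19454519,  1.5663433 ,  0.15731198,
        0.90245679, -0.21512431]), 'joint_vel': array([ 1.47542482e-03,  4.93393138e-04, -1.18508599e-03,  4.00893279e-05,
       -1.00332059e-03,  5.31138470e-04, -1.68465840e-03]), 'effort': array([ 3.38560185e-04, -5.27571630e+01, -1.26686912e+00, -1.53434461e+01,
       -5.26333472e-02,  6.56995355e-03,  1.65937727e-04]), 'eef_pos': array([ 6.24377378e+02, -3.73815334e-02,  2.37899628e+02]), 'orientation': array([-3.13978135e+00,  1.13590075e-04,  1.57088061e+00]), 'contact_force': array([ 0.82715354, -0.31277432,  0.18081779]), 'ft_torque': array([ 0.02821004, -0.01646115, -0.04431163]), 'finger_gap': 1.000104006094704}
-18.700000000000003
scene {'camera_matrix': [[418.164, 0.0, 275.702], [0.0, 418.164, 210.162], [0.0, 0.0, 1.0]], 'k1': 0.011, 'extrinsics': [[-0.552, -0.834, 0.023, 358.272], [-0.574, 0.36, -0.736, 384.79], [0.605, -0.419, -0.677, 840.127], [0.0, 0.0, 0.0, 1.0]]}
side {'camera_matrix': [[383.488, 0.0, 271.094], [0.0, 383.488, 209.445], [0.0, 0.0, 1.0]], 'k1': -0.027, 'extrinsics': [[0.995, -0.098, -0.02, -573.362], [-0.075, -0.604, -0.793, 127.654], [0.065, 0.791, -0.608, 1166.825], [0.0, 0.0, 0.0, 1.0]]}
wrist {'camera_matrix': [[297.851, 0.0, 281.498], [0.0, 297.851, 213.96], [0.0, 0.0, 1.0]], 'k1': -0.051, 'T_tool_cam': [[0.0, -0.965, -0.264, 68.536], [1.0, 0.0, -0.0, -0.186], [0.0, -0.264, 0.965, -144.551], [0.0, 0.0, 0.0, 1.0]]}
```

View pics/scene0.png

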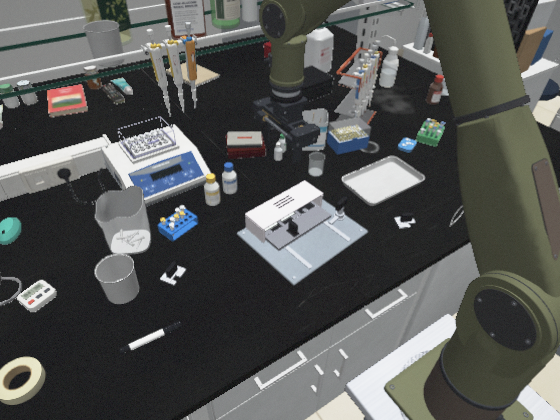

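View pics/side0.png

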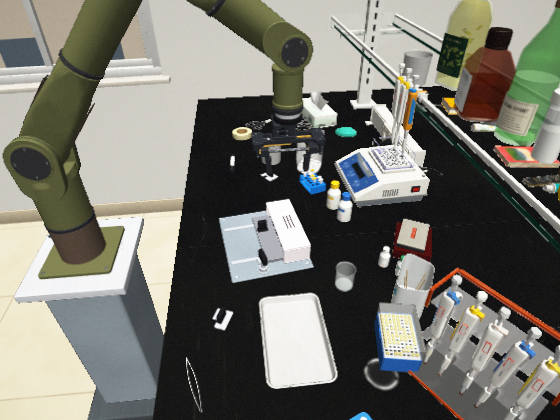

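View pics/wrist0.png

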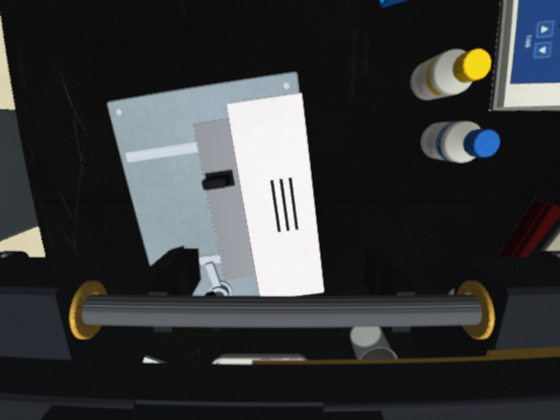

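The scene holds the reader with its carriage in. One standard is at scene (173,272), left of the reader, and another at scene (404,221), on the right in front of the tray. The hood corners are at wrist (228,107), (302,94) and (323,293), and the handle is at wrist (217,180).

```bash
cat > h.py <<'E'
from station import sense, imaging, bot
import cv2, numpy as np
from scipy.spatial.transform import Rotation as Ro
def T_tool(s=None):
    s=s or sense(); T=np.eye(4); T[:3,:3]=Ro.from_euler('xyz',s['orientation']).as_matrix(); T[:3,3]=s['eef_pos']; return T
def cam(n,s=None):
    c=imaging.camera_info(n); K=np.array(c['camera_matrix']); 
    W=T_tool(s)@np.array(c['T_tool_cam']) if n=='wrist' else np.linalg.inv(np.array(c['extrinsics']))
    return K,np.array([c['k1'],0,0,0.]),W
def ray(C,uv):
    K,d,W=C; p=cv2.undistortPoints(np.array(uv,float).reshape(-1,1,2),K,d).reshape(-1,2)
    return W[:3,3],np.c_[p,np.ones(len(p))]@W[:3,:3].T
def onz(C,uv,z):
    o,r=ray(C,uv); z=np.broadcast_to(z,len(r)); return o+r*((z-o[2])/r[:,2])[:,None]
def proj(C,P):
    K,d,W=C; V=np.linalg.inv(W); P=np.array(P,float).reshape(-1,3)
    return cv2.projectPoints(P,cv2.Rodrigues(V[:3,:3])[0],V[:3,3],K,d)[0].reshape(-1,2)
def two(C1,u1,C2,u2):
    o1,r1=ray(C1,[u1]);o2,r2=ray(C2,[u2]); A=np.c_[r1[0],-r2[0]]; t=np.linalg.lstsq(A,o2-o1,rcond=None)[0]
    a=o1+r1[0]*t[0]; b=o2+r2[0]*t[1]; return (a+b)/2,np.linalg.norm(a-b)
def move(xyz,yaw=None,s=None):
    "tool-frame shift to world TCP xyz pointing down with given tool yaw (R=Rz(yaw)Rx(pi))"
    T=T_tool(s); R=T[:3,:3]; d=R.T@(np.array(xyz)-T[:3,3])
    G=Ro.from_euler('xyz',[np.pi,0,yaw]).as_matrix(); w=Ro.from_matrix(R.T@G).as_rotvec()
    return np.round(d,1),np.round(w,3)
def snap(n,name):
    s=sense(); im=imaging.grab_frame(n); cv2.imwrite(f'pics/{name}.png',im); return im,cam(n,s)
E
python3 - <<'E'
from h import *
W=cam('wrist');S=cam('scene');D=cam('side')
h=onz(W,[(228,107),(302,94),(323,293)],64);print('hood',h.round(1))
b=onz(W,[(108,102),(297,72)],8);print('base',b.round(1),np.linalg.norm(b[0]-b[1]))
hd=(h[1]-h[0]); e=h[2]-h[1]; print(np.linalg.norm(hd),np.linalg.norm(e),np.arctan2(hd[1],hd[0]),np.arctan2(e[0],-e[1]),np.arctan2(*(b[1]-b[0])[[1,0]]))
print('std left',two(S,(173,272),D,(269,177)),onz(S,[(173,272)],15))
print('std right',two(S,(404,221),D,(222,318)),onz(S,[(404,221)],15))
print('tray', onz(D,[(261,297),(318,293),(336,379),(266,387)],21).round())
for n,s,k in(('scene',(404,221),0),('scene',(173,272),1),('side',(222,318),2),('side',(269,177),3)):
    im=cv2.imread(f'pics/{n}0.png');x,y=s;c=cv2.resize(im[y-22:y+22,x-30:x+30],None,fx=6,fy=6,interpolation=2);cv2.imwrite(f'pics/c{k}.png',c)
c=[cv2.imread(f'pics/c{k}.png') for k in range(4)]
cv2.imwrite('pics/crops.png',np.vstack([np.hstack(c[:2]),np.hstack(c[2:])]))
E
```

```text
hood [[ 569.5   94.1   64. ]
 [ 644.6  106.5   64. ]
 [ 673.9 -117.2   64. ]]
base [[413.6 106.5   8. ]
 [641.9 137.5   8. ]] 230.4536368885873
76.10745881282423 225.58221872492294 0.16334000627017883 0.13011203167285185 0.135140722950605
std left (array([603.38506386, 340.5481256 ,   3.63777155]), np.float64(4.988022516358897)) [[597.0412366  343.33919299  15.        ]]
std right (array([ 423.42149232, -297.59086639,    4.87994329]), np.float64(0.9313606657112627)) [[ 416.75195918 -287.90459705   15.        ]]
tray [[ 526. -255.   21.]
 [ 674. -259.   21.]
 [ 666. -494.   21.]
 [ 517. -495.   21.]]
```

View pics/crops.png

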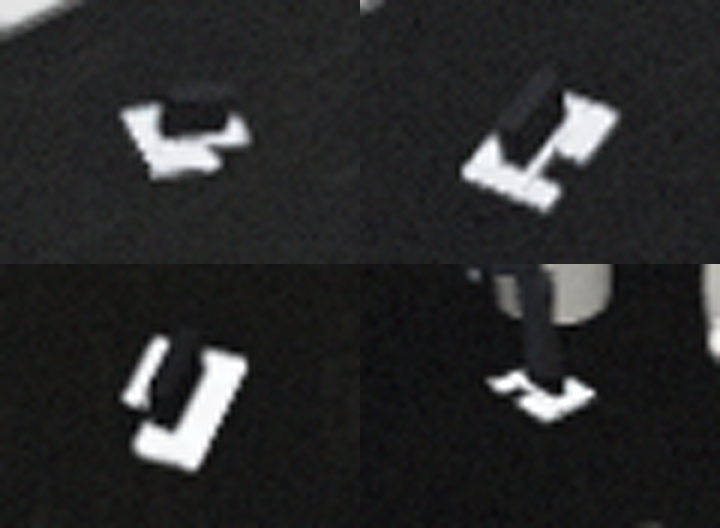

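The left standard has an edge slot (C). The right one looks notched and is still to be confirmed. The estimated reader pose is origin about (514,-27), yaw about 0.14. I'll approach the knob for a close look.

Call:
move_arm([
  [[-30,-25,20,0,0,-0.07,1],[-60,-50,40,0,0,-0.14,1],[-100,-85,50,0,0,-0.14,1],[-100,-85,50,0,0,-0.14,1],[-100,-85,50,0,0,-0.14,1]],
])

```text
time: 0.57
eef_pos: [534.6, -105.4, 186.7]
orientation: [-3.133, 0.002, 1.704]
contact_force: [-0.7, -0.6, 0.1]
finger_gap: 0.999
```

```bash
python3 - <<'E'
from h import *
im,W=snap('wrist','w1'); s=sense(); print(s['eef_pos'].round(1),s['orientation'].round(3),s['time'])
E
```

```text
[ 537.6 -102.4  187.6] [-3.137  0.     1.707] 0.6167
```

View pics/w1.png

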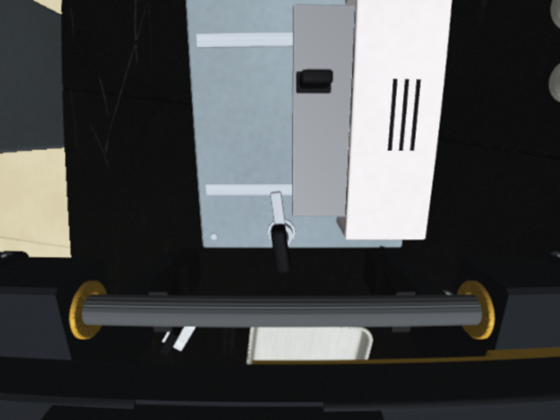

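The knob bar runs (280,228)-(285,270) with the dog tip at (276,193). The carriage front edge is at column 293 and the handle top is at about (316,76).

```bash
python3 - <<'E'
from h import *
s=sense();W=cam('wrist',s);im=cv2.imread('pics/w1.png')
p=onz(W,[(350,0),(347,238),(425,239),(451,0)],[64,64,64,64]);print('hood',p.round(1)); e=p[2]-p[3];print('yaw',np.arctan2(e[0],-e[1]))
b=onz(W,[(187,0),(204,247),(401,247)],8);print('base',b.round(1));e=b[1]-b[0];print(np.arctan2(e[0],-e[1]),np.arctan2(*(b[2]-b[1])[[1,0]]))
g=cv2.cvtColor(im,cv2.COLOR_BGR2GRAY)
m=((g<45)*255).astype(np.uint8); m[:,:240]=0;m[:,330:]=0;
# bar: dark pixels in window, print row extents
for r in range(218,285,5): 
    c=np.where(m[r,260:310])[0]+260; print(r,c.min() if len(c) else 0,c.max() if len(c) else 0,len(c))
d=onz(W,[(281.5,230),(277,195)],45);print('dog',d.round(1));
hd=onz(W,[(316,72)],65);print('handle',hd.round(1))
crop=cv2.resize(im[180:290,240:340],None,fx=5,fy=5,interpolation=2);cv2.imwrite('pics/knob.png',crop)
E
```

```text
hood [[ 567.7   76.    64. ]
 [ 602.8 -122.4   64. ]
 [ 678.2 -113.2   64. ]
 [ 649.2   89.5   64. ]]
yaw 0.14222622796399154
base [[ 419.2   78.4    8. ]
 [ 454.9 -174.7    8. ]
 [ 683.6 -143.2    8. ]]
0.14033705125391752 0.13705709202632987
218 0 0 0
223 0 0 0
228 272 284 13
233 272 286 15
238 272 286 15
243 273 286 14
248 260 309 50
253 260 309 50
258 260 309 50
263 260 309 50
268 260 309 50
273 260 309 50
278 260 309 50
283 260 309 50
dog [[ 540.4 -129.2   45. ]
 [ 531.2  -94.    45. ]]
handle [[549.3  18.1  65. ]]
```

View pics/knob.png

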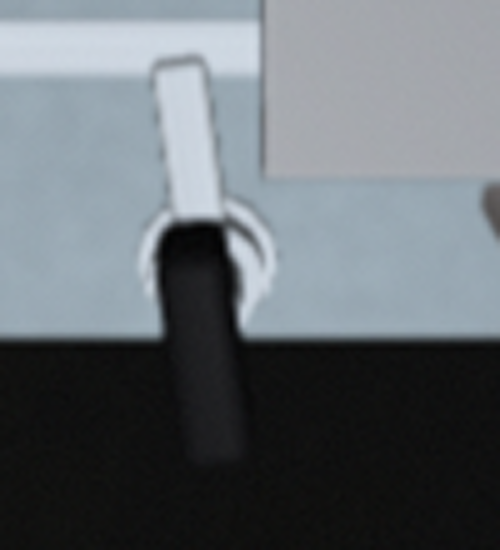

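```bash
python3 - <<'E'
from h import *
W=cam('wrist')
k=onz(W,[(279.3,230.5),(283.3,272.5)],73);print(k.round(1),k.mean(0).round(1),np.linalg.norm(k[0]-k[1]));e=k[0]-k[1];print('bar y yaw',np.arctan2(-e[0],e[1]))
c=k.mean(0)
r=Ro.from_euler('z',.14).as_matrix(); 
print('origin from knob', c-r@[8,-124,73], 'handle expect', c-r@[8,-124,73]+r@[40,33,65])
print(move([c[0],c[1],130],1.5708+np.arctan2(-e[0],e[1])))
E
```

```text
[[ 537.4 -120.7   73. ]
 [ 546.8 -162.1   73. ]] [ 542.1 -141.4   73. ] 42.44572344610676
bar y yaw 0.22417762742486722
origin from knob [516.87006396 -19.75343558   0.        ] handle expect [551.87378103  18.50541688  65.        ]
(array([-39.3,  -0.6,  57.6]), array([-0.004,  0.   , -0.088]))
```

Call:
move_arm([
  [[-20,-0.6,20,0,0,-0.05,0.4],[-39,-0.6,57,0,0,-0.09,0.4],[-39,-0.6,57,0,0,-0.09,0.4],[-39,-0.6,90,0,0,-0.09,0.4],[-39,-0.6,120,0,0,-0.09,0.4],[-39,-0.6,144,0,0,-0.09,0.4],[-39,-0.6,144,0,0,-0.09,0.4],[-39,-0.6,144,0,0,-0.09,0.4]],
])

```text
time: 1.28
eef_pos: [542.4, -139.3, 43.7]
orientation: [-3.137, -0.001, 1.799]
contact_force: [-0.1, 0.4, -0.2]
finger_gap: 0.417
```

Call:
move_arm([
  [[0,0,0,0,0,0,0.0],[0,0,0,0,0,0,0.0],[0,0,0,0,0,0,0.0],[0,0,0,0,0,0,0.0],[0,0,0,0,0,0,0.0]],
])

```text
time: 1.7
eef_pos: [536.7, -140.4, 45.0]
orientation: [-3.126, -0.002, 1.797]
contact_force: [-10.5, -0.8, 6.5]
finger_gap: 0.156
```

Call:
move_arm([
  [[0,0,0,0,0,-0.12,0],[0,0,0,0,0,-0.24,0],[0,0,0,0,0,-0.36,0],[0,0,0,0,0,-0.48,0],[0,0,0,0,0,-0.6,0],[0,0,0,0,0,-0.72,0],[0,0,0,0,0,-0.84,0],[0,0,0,0,0,-0.96,0],[0,0,0,0,0,-1.08,0],[0,0,0,0,0,-1.2,0]],
])

```text
time: 2.53
eef_pos: [531.5, -145.8, 45.1]
orientation: [-3.128, -0.023, 2.998]
contact_force: [-8.6, -7.9, -3.9]
finger_gap: 0.162
```

Call:
move_arm([
  [[0,0,0,0,0,-0.1,0],[0,0,0,0,0,-0.2,0],[0,0,0,0,0,-0.24,0],[0,0,0,0,0,-0.24,0]],
])

```text
time: 2.87
eef_pos: [531.1, -147.2, 45.3]
orientation: [-3.133, -0.027, -3.048]
contact_force: [-0.7, -0.4, -12.0]
finger_gap: 0.169
```

```bash
python3 -c "
from h import *
s=sense();print(s)"
```

```text
{'time': 2.8667, 'q': array([ 0.4713286 ,  0.94566913, -0.50832559,  1.88584821,  0.85314455,
        0.57300262,  1.04361312]), 'joint_vel': array([-0.01240757, -0.00280488,  0.01655667, -0.00063863, -0.01330098,
       -0.00831852, -0.04911128]), 'effort': array([ -1.27188575, -58.83689761,  -8.48831356,  -7.38384068,
         0.41485157,   0.10166988,   1.03801969]), 'eef_pos': array([ 531.07768279, -147.17655887,   45.30738551]), 'orientation': array([-3.13273852, -0.02661355, -3.04830949]), 'contact_force': array([ -0.72585861,  -0.36985748, -12.0288907 ]), 'ft_torque': array([-0.18828095, -0.24328456, -0.66757969]), 'finger_gap': 0.16902986255616334}
```

Call:
move_arm([
  [[0,0,0,0,0,0,0.4],[0,0,0,0,0,0,0.4],[0,0,0,0,0,0,0.4],[0,0,-40,0,0,0,0.4],[0,0,-80,0,0,0,0.4],[0,0,-105,0,0,0,0.4],[0,0,-105,0,0,0,0.4],[0,0,-105,0,0,0,0.4]],
])

```text
time: 3.53
eef_pos: [535.4, -145.7, 152.5]
orientation: [-3.131, -0.022, -3.048]
contact_force: [-0.0, 0.4, -0.6]
finger_gap: 0.397
```

```bash
python3 - <<'E'
from h import *
s=dict(eef_pos=np.array([624.7,0,238.3]),orientation=np.array([-3.1398,0,1.5708]))
W=cam('wrist',s);im=cv2.imread('pics/wrist0.png');g=cv2.cvtColor(im,6)
m=np.zeros_like(g);m[165:195,195:245]=(g[165:195,195:245]<60)*255
n,l,st,ce=cv2.connectedComponentsWithStats(m);i=1+st[1:,4].argmax();print(st[i],ce[i])
x,y,w,h=st[i,:4]
# handle top face and hood
print(onz(W,[(x+w-12,y+h/2-2)],57).round(1))
print('exp px',proj(W,[[547,13,57],[552,18.5,57],[547,13,21]]).round(1))
print(move([547,13,150],np.pi+.14), sense()['eef_pos'])
E
```

```text
[203 171  31  18 442] [218.02714932 179.67420814]
[[559.7  19.8  57. ]]
exp px [[210.9 184.1]
 [215.1 179.1]
 [217.7 179.2]]
(array([-26.4, 157. ,   0.3]), array([-0.01 , -0.022, -0.046])) [ 535.36519016 -145.74703939  152.50247913]
```

Call:
move_arm([
  [[-7,40,0,0,0,0,0.4],[-14,80,0,0,-0.02,-0.04,0.4],[-21,120,0,-0.01,-0.02,-0.046,0.4],[-28,159,0,-0.01,-0.022,-0.046,0.4],[-28,159,0,-0.01,-0.022,-0.046,0.4],[-28,159,40,-0.01,-0.022,-0.046,0.4],[-28,159,80,-0.01,-0.022,-0.046,0.4],[-28,159,80,-0.01,-0.022,-0.046,0.4]],
])

```text
time: 4.2
eef_pos: [541.6, 13.0, 63.9]
orientation: [-3.141, -0.013, -3.0]
contact_force: [-0.9, -0.7, 0.1]
finger_gap: 0.398
```

```bash
python3 - <<'E'
from h import *
print(sense()['eef_pos'],move([549,15,29],np.pi+.14))
E
```

```text
[541.57275545  12.99522351  63.85974682] (array([-8.1,  1. , 34.8]), array([-0.001, -0.013,  0.001]))
```

Call:
move_arm([
  [[-8,1,15,0,-0.013,0,0.4],[-8,1,34.8,0,-0.013,0,0.4],[-8,1,34.8,0,-0.013,0,0.4],[-8,1,34.8,0,-0.013,0,0.4],[-8,1,34.8,0,-0.013,0,0],[-8,1,34.8,0,-0.013,0,0],[-8,1,34.8,0,-0.013,0,0],[-8,1,34.8,0,-0.013,0,0],[-8,1,34.8,0,-0.013,0,0]],
])

```text
time: 4.95
eef_pos: [549.9, 13.2, 30.1]
orientation: [-3.138, 0.002, -3.002]
contact_force: [0.3, -4.4, 6.7]
finger_gap: 0.134
```

Call:
move_arm([
  [[20,0,0,0,0,0,0],[40,0,0,0,0,0,0],[60,0,0,0,0,0,0],[80,0,0,0,0,0,0],[95,0,0,0,0,0,0],[103,0,0,0,0,0,0],[103,0,0,0,0,0,0],[103,0,0,0,0,0,0]],
])

```text
time: 5.62
eef_pos: [450.7, -0.5, 30.2]
orientation: [-3.138, 0.006, -3.001]
contact_force: [4.7, -0.9, -5.5]
finger_gap: 0.134
```

Call:
move_arm([
  [[0,0,0,0,0,0,0.4],[0,0,0,0,0,0,0.4],[0,0,0,0,0,0,0.4],[0,0,-40,0,0,0,0.4],[0,0,-80,0,0,0,0.4],[0,-20,-120,0,0,0.12,0.4],[-20,-50,-160,0,0,0.24,0.4],[-40,-80,-200,0,0,0.36,0.4],[-60,-110,-200,0,0,0.48,0.4],[-60,-130,-200,0,0,0.6,0.4]],
])

```text
time: 6.45
eef_pos: [526.2, -114.0, 232.7]
orientation: [3.137, 0.011, 2.679]
contact_force: [2.1, 0.3, -0.6]
finger_gap: 0.393
```

```bash
python3 - <<'E'
from h import *
print(sense()['eef_pos'],move([520,-160,240],1.709))
E
```

```text
[ 526.16327628 -114.00220563  232.6719983 ] (array([-15.1, -43.9,  -7.4]), array([0.01 , 0.008, 0.97 ]))
```

Call:
move_arm([
  [[-8,-22,-7,0,0,0.12,0.4],[-15,-44,-7,0,0,0.24,0.4],[-15,-44,-7,0,0,0.36,0.4],[-15,-44,-7,0,0,0.48,0.4],[-15,-44,-7,0,0,0.6,0.4],[-15,-44,-7,0,0,0.72,0.4],[-15,-44,-7,0,0,0.84,0.4],[-15,-44,-7,0.01,0.01,0.97,0.4],[-15,-44,-7,0.01,0.01,0.97,0.4],[-15,-44,-7,0.01,0.01,0.97,0.4]],
])

```text
time: 7.28
eef_pos: [519.4, -159.9, 239.5]
orientation: [-3.14, -0.001, 1.712]
contact_force: [0.1, -0.6, -0.2]
finger_gap: 0.399
```

```bash
python3 - <<'E'
from h import *
im,W=snap('wrist','w2'); s=sense();print(s['eef_pos'].round(1),s['orientation'].round(3),W[2][:3,3].round(1)); np.save('w2.npy',W[2])
E
```

```text
[ 519.4 -159.9  239.5] [-3.140e+00 -2.000e-03  1.713e+00] [509.9 -92.2 384.1]
```

View pics/w2.png

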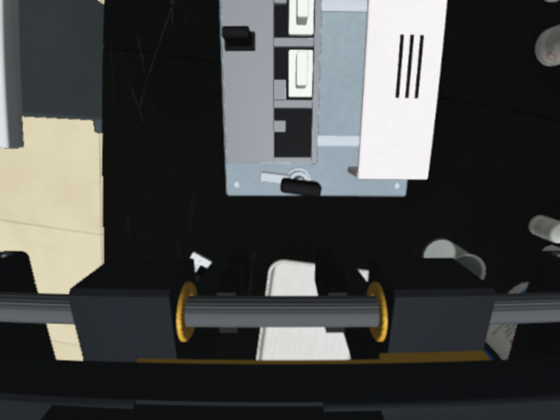

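Blanks are in A (top edge of the view) and B (fin at about (302,70)). Pocket C is empty, the knob is turned along the slide, and the handle is at (237,33). I'll measure the pocket edges.

```bash
python3 - <<'E'
from h import *
K,d,_=cam('wrist');W=(K,d,np.load('w2.npy'));im=cv2.imread('pics/w2.png')
g=cv2.cvtColor(im,6)
yaw=.138;R=Ro.from_euler('z',yaw).as_matrix()
for r in (112,145,152): print(r,g[r,265:330].tolist())
print('col300',g[95:170,300].tolist())
c=cv2.resize(im[0:200,210:340],None,fx=4,fy=4,interpolation=2)[:, :];cv2.imwrite('pics/c_pock.png',c[:,:][:800])
O=np.array([513,-25,0])
for n,y in(('A',66),('B',0),('C',-66)):
    P=[O+R@[sx*22.5,y+sy*28.5,21] for sx,sy in((-1,1),(1,1),(1,-1),(-1,-1))]; print(n,proj(W,P).round(1).tolist())
E
```

```text
112 [161, 161, 162, 162, 162, 162, 163, 157, 123, 61, 33, 33, 35, 34, 33, 34, 34, 35, 33, 34, 34, 33, 33, 34, 33, 32, 32, 34, 34, 33, 32, 34, 34, 33, 35, 33, 35, 34, 33, 33, 33, 32, 33, 32, 31, 31, 47, 101, 156, 164, 162, 163, 170, 178, 170, 165, 164, 164, 163, 164, 163, 163, 162, 164, 163]
145 [165, 163, 164, 164, 163, 164, 165, 163, 140, 73, 33, 34, 34, 36, 34, 35, 35, 35, 36, 34, 34, 35, 35, 35, 36, 34, 35, 35, 37, 33, 35, 34, 34, 34, 35, 34, 33, 35, 35, 34, 36, 36, 35, 33, 33, 41, 94, 157, 166, 164, 162, 162, 172, 195, 201, 202, 201, 202, 202, 202, 202, 203, 202, 203, 204]
152 [164, 162, 163, 164, 166, 165, 164, 164, 141, 72, 33, 35, 36, 36, 35, 36, 35, 36, 36, 36, 35, 35, 37, 36, 36, 34, 35, 36, 34, 35, 36, 35, 35, 35, 35, 36, 35, 36, 35, 37, 36, 36, 36, 34, 35, 53, 106, 156, 165, 165, 163, 158, 147, 163, 168, 168, 166, 166, 165, 167, 166, 165, 165, 166, 166]
col300 [245, 203, 101, 38, 67, 132, 160, 160, 160, 160, 162, 157, 131, 76, 40, 33, 34, 33, 34, 33, 34, 33, 34, 34, 33, 34, 34, 34, 35, 34, 33, 35, 34, 33, 33, 35, 34, 33, 34, 34, 34, 35, 34, 35, 36, 36, 35, 36, 34, 36, 34, 34, 35, 36, 36, 36, 36, 36, 37, 35, 34, 52, 108, 153, 165, 166, 166, 167, 168, 167, 167, 162, 160, 184, 204]
A [[273.3, -19.8], [315.3, -19.6], [314.0, 37.5], [273.4, 37.3]]
B [[273.4, 46.0], [313.8, 46.3], [312.5, 99.8], [273.5, 99.6]]
C [[273.5, 107.8], [312.3, 108.0], [311.0, 157.6], [273.6, 157.4]]
```

```bash
python3 -c "
import cv2;i=cv2.imread('pics/c_pock.png');cv2.imwrite('pics/c_pock.png',cv2.resize(i,None,fx=.74,fy=.74))"
```

```text
(no output)
```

View pics/c_pock.png

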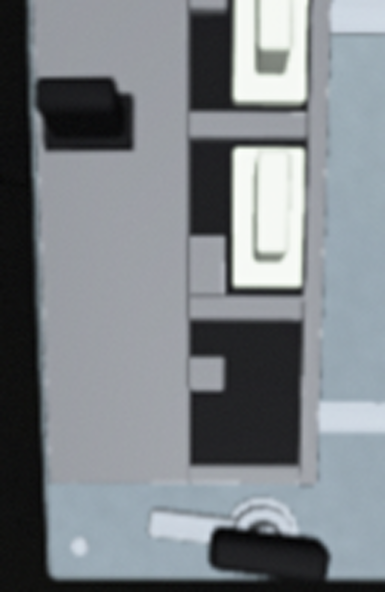

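Pocket edges match the model with origin (513,-25), yaw 0.138, to about 1 px. I'll fetch blank B.

Call:
move_arm([
  [[40,-5,20,0,0,0,0.4],[80,-10,50,0,0,0,0.4],[120,-15,90,0,0,0,0.4],[134,-18,130,0,0,0,0.4],[134,-18,160,0,0,0,0.4],[134,-18,160,0,0,0,0.4],[134,-18,160,0,0,0,0.4]],
])

```text
time: 7.92
eef_pos: [479.7, -27.8, 76.9]
orientation: [-3.133, -0.004, 1.719]
contact_force: [0.4, -0.1, 0.4]
finger_gap: 0.402
```

```bash
python3 - <<'E'
from h import *
print(sense()['eef_pos'],move([520,-24,26],1.709))
E
```

```text
[479.66295647 -27.75876005  76.92042611] (array([-2.4, 40.9, 50.6]), array([-0.008, -0.004,  0.01 ]))
```

Call:
move_arm([
  [[-1,20,0,0,0,0,0.4],[-2.4,40.5,10,0,0,0.01,0.4],[-2.4,40.5,20,-0.008,-0.004,0.01,0.4],[-2.4,40.5,40,-0.008,-0.004,0.01,0.4],[-2.4,40.7,50.6,-0.008,-0.004,0.01,0.4],[-2.4,40.7,50.6,-0.008,-0.004,0.01,0.4],[-2.4,40.7,50.6,-0.008,-0.004,0.01,0],[-2.4,40.7,50.6,-0.008,-0.004,0.01,0],[-2.4,40.7,50.6,-0.008,-0.004,0.01,0],[-2.4,40.7,50.6,-0.008,-0.004,0.01,0]],
])

```text
time: 8.75
eef_pos: [520.4, -24.1, 26.8]
orientation: [3.14, 0.0, 1.708]
contact_force: [1.1, -0.2, 2.9]
finger_gap: 0.134
```

Call:
move_arm([
  [[0,0,0,0,0,0,0],[0,0,-20,0,0,0,0],[0,0,-45,0,0,0,0],[-20,0,-75,0,0,0,0],[-60,0,-75,0,0,0,0],[-100,0,-75,0,0,0,0],[-100,0,-75,0,0,0,0]],
])

```text
time: 9.33
eef_pos: [534.0, -135.0, 102.7]
orientation: [3.14, 0.009, 1.695]
contact_force: [-0.2, -1.0, -0.8]
finger_gap: 0.132
```

```bash
python3 - <<'E'
from h import *
s=sense();print(s['eef_pos'],s['finger_gap'],move([555,-320,60],1.709))
S=cam('scene');D=cam('side')
print('beaker glass',onz(S,[(316,175)],0),onz(D,[(345,288)],0))
E
```

```text
[ 534.04424706 -135.03291891  102.74829724] 0.132378669182496 (array([-185.7,   -2.2,   44.4]), array([ 0.002,  0.009, -0.014]))
beaker glass [[ 736.62486973 -216.91727349    0.        ]] [[ 753.55091996 -233.29147129    0.        ]]
```

Call:
move_arm([
  [[-40,0,0,0,0,0,0],[-80,0,0,0,0,0,0],[-120,0,0,0,0,0,0],[-160,0,0,0,0,0,0],[-186,-2,20,0,0,0,0],[-186,-2,44,0,0.009,-0.014,0],[-186,-2,70,0,0.009,-0.014,0],[-186,-2,84,0,0.009,-0.014,0],[-186,-2,86,0,0.009,-0.014,0],[-186,-2,86,0,0.009,-0.014,0]],
])

```text
time: 10.17
eef_pos: [555.0, -319.4, 17.9]
orientation: [3.141, -0.001, 1.71]
contact_force: [0.8, 0.3, 0.8]
finger_gap: 0.134
```

```bash
python3 - <<'E'
from h import *
s=sense();print(s['eef_pos'],s['finger_gap'],s['contact_force'])
E
```

```text
[ 554.9628781  -319.4224959    17.88573497] 0.1339468525727157 [0.75484769 0.33992432 0.76121556]
```

Call:
move_arm([
  [[0,0,2.5,0,0,0,0],[0,0,2.5,0,0,0,0.4],[0,0,2.5,0,0,0,0.4],[0,0,2.5,0,0,0,0.4],[0,0,-35,0,0,0,0.4],[0,0,-70,0,0,0,0.4],[30,0,-90,0,0,0,0.4],[70,0,-90,0,0,0,0.4],[110,0,-90,0,0,0,0.4],[150,0,-90,0,0,0,0.4]],
])

```text
time: 11.0
eef_pos: [534.3, -170.0, 109.5]
orientation: [3.139, -0.0, 1.709]
contact_force: [0.7, 0.0, 0.4]
finger_gap: 0.396
```

```bash
python3 - <<'E'
from h import *
s=sense();print(s['eef_pos'],s['finger_gap'],move([511,41.3,26],1.709))
E
```

```text
[ 534.33601363 -169.9776832   109.46434337] 0.3958013718323284 (array([212.4,   5.7,  83.6]), array([ 0.003, -0.   , -0.   ]))
```

Call:
move_arm([
  [[40,1,0,0,0,0,0.4],[80,2,0,0,0,0,0.4],[120,3,0,0,0,0,0.4],[160,5,0,0,0,0,0.4],[200,5.7,0,0,0,0,0.4],[212.4,5.7,10,0,0,0,0.4],[212.4,5.7,40,0,0,0,0.4],[212.4,5.7,70,0,0,0,0.4],[212.4,5.7,83.6,0,0,0,0.4],[212.4,5.7,83.6,0,0,0,0.4]],
])

```text
time: 11.83
eef_pos: [509.8, 41.6, 24.0]
orientation: [-3.141, -0.0, 1.71]
contact_force: [-0.4, -0.7, 0.3]
finger_gap: 0.403
```

Call:
move_arm([
  [[0,0,0,0,0,0,0],[0,0,0,0,0,0,0],[0,0,0,0,0,0,0],[0,0,0,0,0,0,0],[0,0,-30,0,0,0,0],[-20,0,-60,0,0,0,0],[-60,0,-75,0,0,0,0],[-100,0,-75,0,0,0,0],[-140,0,-75,0,0,0,0],[-180,0,-75,0,0,0,0]],
])

```text
time: 12.67
eef_pos: [535.2, -139.1, 100.5]
orientation: [3.14, 0.001, 1.71]
contact_force: [0.5, 0.1, -1.1]
finger_gap: 0.134
```

```bash
python3 - <<'E'
from h import *
s=sense();print(s['eef_pos'],s['finger_gap'],move([565,-400,16],1.709))
E
```

```text
[ 535.16234999 -139.07625947  100.48423877] 0.1342575088013215 (array([-262.5,   -6.7,   84.7]), array([0.001, 0.001, 0.001]))
```

Call:
move_arm([
  [[-40,-1,0,0,0,0,0],[-80,-2,0,0,0,0,0],[-120,-3,0,0,0,0,0],[-160,-4,0,0,0,0,0],[-200,-5,0,0,0,0,0],[-240,-6,0,0,0,0,0],[-262,-6.7,20,0,0,0,0],[-262,-6.7,50,0,0,0,0],[-262,-6.7,75,0,0,0,0],[-262,-6.7,85,0,0,0,0]],
])

```text
time: 13.5
eef_pos: [562.1, -399.4, 12.8]
orientation: [-3.139, -0.002, 1.708]
contact_force: [-0.1, 1.3, 16.9]
finger_gap: 0.131
```

```bash
python3 - <<'E'
from h import *
s=sense();print(s['eef_pos'],s['finger_gap'],s['contact_force'])
E
```

```text
[ 562.13239895 -399.39021738   12.78731597] 0.13059277140819534 [-0.08976444  1.29060415 16.90389463]
```

Call:
move_arm([
  [[0,0,0,0,0,0,0.4],[0,0,0,0,0,0,0.4],[0,0,0,0,0,0,0.4],[0,0,-40,0,0,0,0.4],[0,0,-80,0,0,0,0.4],[0,-40,-120,0,0,0,0.4],[0,-80,-160,0,0,0,0.4],[0,-110,-160,0,0,0,0.4],[0,-110,-160,0,0,0,0.4],[0,-110,-160,0,0,0,0.4]],
])

```text
time: 14.33
eef_pos: [450.5, -417.6, 176.6]
orientation: [-3.138, 0.003, 1.704]
contact_force: [-0.1, -0.1, -0.3]
finger_gap: 0.398
```

```bash
python3 - <<'E'
from h import *
im,W=snap('wrist','w3'); s=sense();print(s['eef_pos'].round(1),s['orientation'].round(3)); np.save('w3.npy',W[2])
E
```

```text
[ 453.1 -416.1  175.4] [-3.140e+00  1.000e-03  1.706e+00]
```

View pics/w3.png

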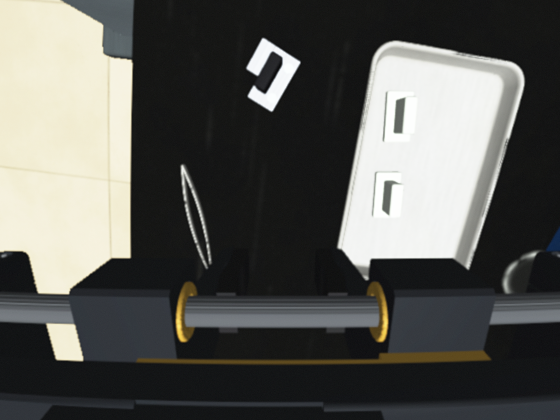

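Both blanks lie in the tray, at (400,117) and (388,195). The right standard is at (272,75), with its cut corner at lower left. +x points right-down in the picture, so the cut is at (-x,-y), which makes it standard B. I'll measure it.

```bash
python3 - <<'E'
from h import *
K,d,_=cam('wrist');W=(K,d,np.load('w3.npy'));im=cv2.imread('pics/w3.png');g=cv2.cvtColor(im,6)
m=np.zeros_like(g);m[25:130,220:330]=(g[25:130,220:330]>110)*255
c=max(cv2.findContours(m,0,1)[0],key=cv2.contourArea)
P=onz(W,c.reshape(-1,2),8)[:,:2]
q=cv2.approxPolyDP(c,4,True).reshape(-1,2);print(q.tolist());print(onz(W,q,8)[:,:2].round(1).tolist())
r=cv2.minAreaRect(P.astype(np.float32));print(r)
# fin: dark inside plate hull
h=np.zeros_like(g);cv2.fillConvexPoly(h,cv2.convexHull(c),255)
E
python3 -c "
import cv2;i=cv2.imread('pics/w3.png')[25:125,220:330];cv2.imwrite('pics/c_b.png',cv2.resize(i,None,fx=5,fy=5,interpolation=2))"
```

```text
[[262, 38], [246, 68], [258, 75], [272, 51], [282, 57], [282, 65], [265, 93], [253, 86], [248, 97], [271, 111], [300, 62]]
[[410.5, -265.4], [398.3, -294.0], [410.6, -298.9], [421.4, -275.6], [431.7, -279.6], [432.6, -286.8], [419.4, -314.5], [406.9, -309.6], [403.1, -320.5], [427.4, -330.7], [449.5, -281.8]]
((419.40679931640625, -297.8811340332031), (54.803436279296875, 43.099021911621094), 66.30662536621094)
```

View pics/c_b.png

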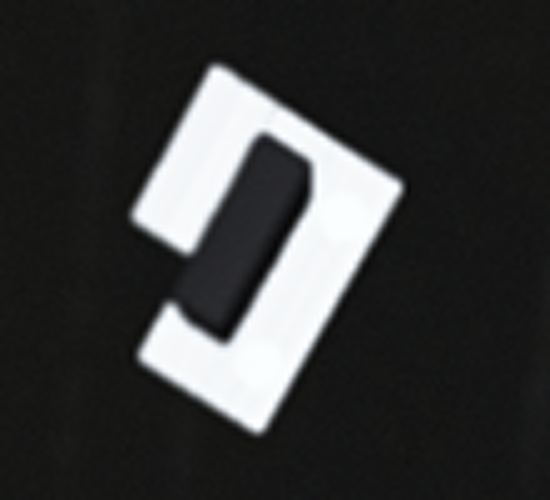

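```bash
cat >> h.py <<'E'
def plate(W,im,c0,z=8,thr=110,half=60):
    "white plate near world point c0 -> rect centre, size, angle, approx polygon"
    g=cv2.cvtColor(im,6); u,v=proj(W,[[c0[0],c0[1],z]])[0].astype(int)
    m=np.zeros_like(g); sl=np.s_[max(v-half,0):v+half,max(u-half,0):u+half]; m[sl]=(g[sl]>thr)*255
    c=max(cv2.findContours(m,0,1)[0],key=cv2.contourArea)
    P=onz(W,c.reshape(-1,2),z)[:,:2]; q=cv2.approxPolyDP(c,4,True).reshape(-1,2)
    print(cv2.minAreaRect(P.astype(np.float32)),onz(W,q,z)[:,:2].round(1).tolist(),(u,v))
E
python3 - <<'E'
from h import *
print(sense()['eef_pos'],move([385,-380,120],1.157))
E
```

```text
[ 453.0966994  -416.10942316  175.40950263] (array([ 45. , -62.5,  55.4]), array([-0.001,  0.002,  0.549]))
```

Call:
move_arm([
  [[15,-20,18,0,0,0.12,0.4],[30,-40,36,0,0,0.24,0.4],[45,-62,55,0,0,0.36,0.4],[45,-62,55,0,0,0.48,0.4],[45,-62,55,0,0,0.549,0.4],[45,-62,55,0,0,0.549,0.4],[45,-62,55,0,0,0.549,0.4],[45,-62,55,0,0,0.549,0.4],[45,-62,55,0,0,0.549,0.4]],
])

```text
time: 15.13
eef_pos: [386.6, -379.8, 120.5]
orientation: [3.141, 0.001, 1.159]
contact_force: [-0.7, 0.5, 0.1]
finger_gap: 0.399
```

```bash
python3 - <<'E'
from h import *
im,W=snap('wrist','w4'); s=sense();print(s['eef_pos'].round(1),s['orientation'].round(3))
plate(W,im,(421,-298),half=85)
E
```

```text
[ 386.3 -380.   120.5] [3.141e+00 2.000e-03 1.158e+00]
((419.3098449707031, -297.5225830078125), (54.11460494995117, 43.0012321472168), 66.40077209472656) [[412.2, -264.9], [398.2, -293.2], [410.4, -300.3], [402.6, -319.7], [427.3, -330.5], [449.0, -282.6]] (np.int64(280), np.int64(106))
```

```bash
python3 - <<'E'
from h import *
print(move([421.2,-298.3,12],1.159))
E
```

```text
(array([ 89. ,  -0.8, 108.3]), array([ 0.   ,  0.002, -0.001]))
```

Call:
move_arm([
  [[40,-0.5,0,0,0,0,0.4],[80,-0.8,20,0,0,0,0.4],[89,-0.8,50,0,0,0,0.4],[89,-0.8,80,0,0,0,0.4],[89,-0.8,100,0,0,0,0.4],[89,-0.8,108,0,0,0,0.4],[89,-0.8,108,0,0,0,0.4],[89,-0.8,108,0,0,0,0.4]],
])

```text
time: 15.85
eef_pos: [421.4, -298.6, 12.7]
orientation: [3.141, 0.002, 1.158]
contact_force: [-0.4, 0.3, -0.3]
finger_gap: 0.403
```

Call:
move_arm([
  [[0,0,0,0,0,0,0],[0,0,0,0,0,0,0],[0,0,0,0,0,0,0],[0,0,0,0,0,0,0],[0,0,0,0,0,0,0]],
])

```text
time: 16.27
eef_pos: [421.8, -299.1, 13.5]
orientation: [3.139, 0.002, 1.158]
contact_force: [0.5, 0.4, 7.0]
finger_gap: 0.132
```

```bash
python3 - <<'E'
from h import *
s=sense();print(s['eef_pos'],s['orientation'],s['finger_gap'])
E
```

```text
[ 421.76900398 -299.11410712   13.53494134] [3.13930880e+00 1.93380723e-03 1.15795467e+00] 0.1322628112253799
```

Call:
move_arm([
  [[0,0,-25,0,0,0,0],[0,0,-50,0,0,0,0],[0,0,-90,0,0,0,0],[0,0,-110,0,0,0,0],[0,0,-110,0,0,0,0]],
])

```text
time: 16.68
eef_pos: [423.6, -300.2, 127.6]
orientation: [3.132, 0.003, 1.157]
contact_force: [0.6, 0.5, -0.5]
finger_gap: 0.134
```

```bash
python3 - <<'E'
from h import *
s=sense();print(s['eef_pos'],s['finger_gap'],move([515,-24.7,120],1.709))
E
```

```text
[ 423.63829459 -300.20726091  127.5505525 ] 0.13411181248017112 (array([289. , -27.1,   6.5]), array([ 0.009,  0.005, -0.552]))
```

Call:
move_arm([
  [[35,-3,0,0,0,-0.1,0],[72,-7,0,0,0,-0.2,0],[108,-10,0,0,0,-0.3,0],[144,-14,0,0,0,-0.4,0],[180,-17,0,0,0,-0.5,0],[216,-20,0,0,0,-0.552,0],[252,-24,0,0.009,0.005,-0.552,0],[289,-27,6,0.009,0.005,-0.552,0],[289,-27,6,0.009,0.005,-0.552,0],[289,-27,6,0.009,0.005,-0.552,0]],
])

```text
time: 17.52
eef_pos: [515.0, -21.6, 119.4]
orientation: [-3.14, -0.001, 1.715]
contact_force: [0.8, -1.0, -1.0]
finger_gap: 0.136
```

```bash
python3 - <<'E'
from h import *
s=sense();print(s['eef_pos'],s['finger_gap'],move([515,-24.7,40],1.709))
im,W=snap('wrist','w5');np.save('w5.npy',W[2])
E
```

```text
[515.04973449 -21.55463277 119.44207095] 0.1364999919790695 (array([-3.2, -0.4, 79.4]), array([-0.001, -0.001,  0.006]))
```

View pics/w5.png

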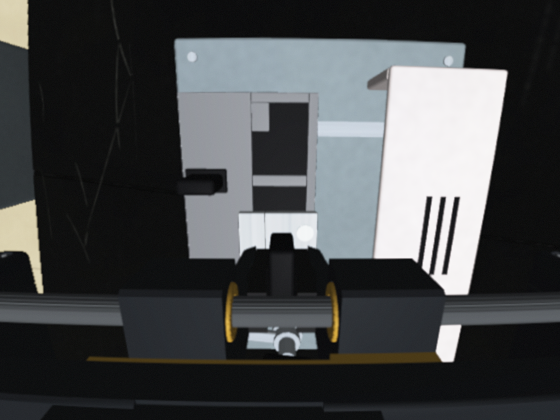

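```bash
python3 - <<'E'
from h import *
K,d,_=cam('wrist');M=np.load('w5.npy');W=(K,d,M);im=cv2.imread('pics/w5.png');g=cv2.cvtColor(im,6)
print(g[225,232:325].tolist());print(g[200:225,290].tolist(),g[200:225,250].tolist())
T=T_tool()
V=np.linalg.inv(T)
for z in (114.4,):
  P=onz(W,[(239.5,225),(316.5,225),(250,211.5),(300,211.5)],z); print((np.c_[P,np.ones(4)]@V.T)[:,:3].round(1))
E
```

```text
[154, 154, 154, 155, 155, 147, 151, 210, 228, 226, 225, 226, 225, 225, 226, 225, 224, 222, 221, 226, 229, 231, 231, 230, 229, 228, 228, 228, 227, 226, 228, 224, 205, 212, 226, 229, 230, 230, 229, 229, 228, 228, 228, 227, 228, 228, 228, 229, 228, 227, 226, 225, 226, 227, 226, 226, 224, 221, 221, 225, 227, 228, 228, 228, 228, 228, 228, 227, 229, 230, 229, 233, 235, 237, 236, 231, 228, 226, 228, 229, 231, 231, 231, 231, 212, 158, 156, 165, 165, 164, 165, 164, 164]
[38, 38, 40, 38, 39, 38, 38, 37, 37, 41, 51, 67, 99, 166, 211, 221, 223, 222, 222, 222, 221, 221, 221, 221, 222] [158, 159, 158, 158, 159, 159, 160, 158, 158, 156, 143, 109, 104, 165, 211, 222, 223, 223, 222, 222, 223, 222, 222, 222, 222]
[[ 24.  -21.2   5.2]
 [ 24.2  19.4   5.1]
 [ 31.4 -15.5   5.1]
 [ 31.5  10.5   5.1]]
```

Call:
move_arm([
  [[-3,-0.4,30,0,0,0.006,0],[-4.5,-0.4,60,0,0,0.006,0],[-4.5,-0.4,70,0,0,0.006,0],[-4.5,-0.4,70,0,0,0.006,0],[-4.5,-0.4,70,0,0,0.006,0],[-4.5,-0.4,70,0,0,0.006,0]],
])

```text
time: 18.07
eef_pos: [514.8, -29.3, 50.5]
orientation: [-3.14, 0.001, 1.704]
contact_force: [-0.4, -0.1, -0.2]
finger_gap: 0.131
```

```bash
python3 - <<'E'
from h import *
s=sense();print(s['eef_pos'],s['orientation'],s['finger_gap'])
im,W=snap('wrist','w6');np.save('w6.npy',W[2])
cv2.imwrite('pics/c_w6.png',cv2.resize(im[80:280,160:360],None,fx=3,fy=3,interpolation=2))
O=np.array([513,-25,0]);R=Ro.from_euler('z',.138).as_matrix()
print('pocketB corners',proj(W,[O+R@[x,28.5,21] for x in(-22.5,22.5)]).round(1).tolist(),'pocketA lower',proj(W,[O+R@[x,37.5,21] for x in(-22.5,22.5)]).round(1).tolist())
E
```

```text
[514.78214867 -29.28995224  50.50278416] [-3.14034114e+00  6.57752941e-04  1.70438363e+00] 0.13055240266922774
pocketB corners [[241.8, 194.5], [317.4, 194.3]] pocketA lower [[241.2, 179.5], [317.8, 179.2]]
```

View pics/c_w6.png

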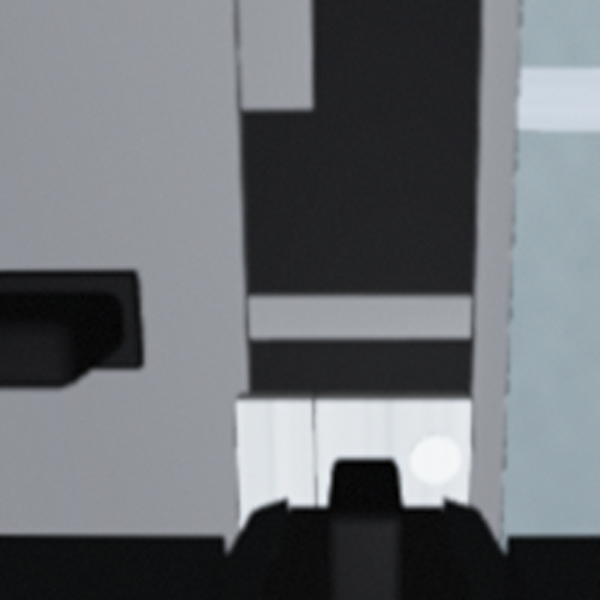

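```bash
python3 - <<'E'
from h import *
K,d,_=cam('wrist');M=np.load('w6.npy');W=(K,d,M)
O=np.array([513,-25,0]);R=Ro.from_euler('z',.138).as_matrix()
for z in(38,41,44.5):
  P=onz(W,[(239.3,212.3),(317.2,212.3)],z); print(z,((P-O)@R).round(1).tolist())
P=onz(W,[(243,193),(317,193),(242.8,178.3),(317.3,178.3)],21);print(((P-O)@R).round(1).tolist())
print(((sense()['eef_pos']-O)@R).round(1))
E
```

```text
38 [[-21.9, 22.1, 38.0], [20.6, 21.9, 38.0]]
41 [[-21.5, 22.9, 41.0], [20.3, 22.7, 41.0]]
44.5 [[-20.9, 23.8, 44.5], [19.9, 23.7, 44.5]]
[[-21.8, 29.4, 21.0], [22.3, 29.3, 21.0], [-21.6, 38.2, 21.0], [22.2, 38.0, 21.0]]
[ 1.5 -4.4 50.8]
```

Call:
move_arm([
  [[5.3,0.8,0,0,0,-0.005,0],[5.3,0.8,3,0,0,-0.005,0],[5.3,0.8,5,0,0,-0.005,0],[5.3,0.8,5,0,0,-0.005,0],[5.3,0.8,5,0,0,-0.005,0]],
])

```text
time: 18.53
eef_pos: [515.1, -23.8, 45.7]
orientation: [-3.141, 0.001, 1.71]
contact_force: [0.8, 0.1, -0.2]
finger_gap: 0.132
```

```bash
python3 - <<'E'
from h import *
s=sense()
im,W=snap('wrist','w7')
O=np.array([513,-25,0]);R=Ro.from_euler('z',.138).as_matrix()
print(((s['eef_pos']-O)@R).round(1),s['orientation'],s['contact_force'])
g=cv2.cvtColor(im,6).astype(int)
print('col300',g[175:235,300].tolist()); 
for r in(222,):print(g[r,230:330].tolist())
E
```

```text
[ 2.2  0.9 45.7] [-3.14091142e+00  7.56194949e-04  1.70969766e+00] [ 0.83358056  0.07909349 -0.17196398]
col300 [36, 36, 36, 37, 36, 36, 35, 36, 37, 37, 38, 38, 47, 74, 122, 155, 164, 164, 165, 165, 165, 166, 166, 166, 167, 169, 168, 157, 114, 54, 35, 37, 38, 37, 40, 52, 68, 105, 176, 219, 228, 228, 228, 228, 228, 228, 227, 227, 227, 227, 228, 229, 237, 244, 245, 245, 245, 245, 245, 245]
[151, 152, 152, 152, 152, 152, 152, 143, 151, 215, 228, 226, 225, 225, 225, 225, 225, 224, 223, 222, 223, 226, 229, 230, 230, 230, 228, 227, 227, 227, 226, 226, 227, 217, 179, 209, 227, 229, 230, 230, 229, 228, 228, 228, 227, 228, 227, 227, 228, 228, 228, 227, 225, 225, 226, 226, 226, 224, 222, 219, 221, 225, 227, 228, 227, 228, 228, 228, 228, 229, 227, 226, 226, 227, 228, 229, 229, 228, 226, 227, 227, 229, 231, 231, 231, 230, 217, 155, 146, 152, 153, 152, 151, 152, 150, 151, 150, 144, 143, 160]
```

```bash
python3 - <<'E'
from h import *
W=cam('wrist')
O=np.array([513,-25,0]);R=Ro.from_euler('z',.138).as_matrix()
for z in(33,37,40): print(z,((onz(W,[(238.6,222),(316.4,222),(300,212.5)],z)-O)@R).round(1).tolist())
print(((onz(W,[(300,203.),(300,188.8)],21)-O)@R).round(1).tolist())
E
```

```text
33 [[-21.6, 21.8, 33.0], [21.4, 21.8, 33.0], [12.2, 27.2, 33.0]]
37 [[-21.0, 23.0, 37.0], [20.9, 23.0, 37.0], [12.0, 28.3, 37.0]]
40 [[-20.5, 23.9, 40.0], [20.5, 23.9, 40.0], [11.8, 29.1, 40.0]]
[[12.9, 29.7, 21.0], [12.7, 38.1, 21.0]]
```

Call:
move_arm([
  [[-0.4,0,3,0,0,0,0],[-0.4,0,6,0,0,0,0],[-0.4,0,9,0,0,0,0],[-0.4,0,10,0,0,0,0],[-0.4,0,10,0,0,0,0]],
])

```text
time: 19.0
eef_pos: [514.9, -24.2, 35.3]
orientation: [-3.14, 0.001, 1.71]
contact_force: [0.1, 0.3, -0.6]
finger_gap: 0.131
```

Call:
move_arm([
  [[0,0,1,0,0,0,0],[0,0,2,0,0,0,0],[0,0,2,0,0,0,0]],
])

```text
time: 19.25
eef_pos: [514.8, -24.2, 33.1]
orientation: [-3.14, 0.001, 1.71]
contact_force: [-0.1, 0.5, -1.2]
finger_gap: 0.132
```

No contact yet, so I'll continue in small steps.

Call:
move_arm([
  [[0,0,1,0,0,0,0],[0,0,2,0,0,0,0],[0,0,2,0,0,0,0]],
])

```text
time: 19.5
eef_pos: [514.7, -24.2, 31.0]
orientation: [-3.14, 0.001, 1.71]
contact_force: [-0.4, 0.5, -0.1]
finger_gap: 0.138
```

Call:
move_arm([
  [[0,0,1,0,0,0,0],[0,0,2,0,0,0,0],[0,0,2,0,0,0,0]],
])

```text
time: 19.75
eef_pos: [514.6, -24.2, 28.8]
orientation: [-3.14, 0.001, 1.71]
contact_force: [-0.5, 0.5, -0.6]
finger_gap: 0.132
```

Call:
move_arm([
  [[0,0,1,0,0,0,0],[0,0,1.5,0,0,0,0],[0,0,1.5,0,0,0,0]],
])

```text
time: 20.0
eef_pos: [514.6, -24.2, 27.5]
orientation: [-3.14, 0.001, 1.71]
contact_force: [-0.5, -0.5, 2.5]
finger_gap: 0.131
```

Call:
move_arm([
  [[0,0,0,0,0,0,0.35],[0,0,0,0,0,0,0.35],[0,0,0,0,0,0,0.35],[0,0,-25,0,0,0,0.35],[0,0,-60,0,0,0,0.35],[-40,0,-90,0,0,0,0.35],[-80,0,-90,0,0,0,0.35],[-110,0,-90,0,0,0,0.35],[-110,0,-90,0,0,0,0.35],[-110,0,-90,0,0,0,0.35]],
])

```text
time: 20.83
eef_pos: [529.7, -136.4, 117.6]
orientation: [-3.14, 0.002, 1.704]
contact_force: [0.5, 1.5, 0.6]
finger_gap: 0.345
```

```bash
python3 - <<'E'
from h import *
s=sense();print(s['eef_pos'],s['finger_gap'])
im,W=snap('wrist','w8');np.save('w8.npy',W[2])
O=np.array([513,-25,0]);R=Ro.from_euler('z',.138).as_matrix()
plate(W,im,O+R@[0,0,22],z=22,thr=195,half=70)
u,v=proj(W,[O+R@[0,0,22]])[0].astype(int);print(u,v)
cv2.imwrite('pics/c_w8.png',cv2.resize(im[max(0,v-90):v+90,u-100:u+100],None,fx=3,fy=3,interpolation=2))
E
```

```text
[ 529.71797414 -136.39069034  117.56399652] 0.3446664046990501
((512.4150390625, -23.903724670410156), (40.532169342041016, 53.027835845947266), 8.401897430419922) [[489.5, -0.5], [492.9, -30.5], [506.5, -30.2], [509.8, -50.8], [535.6, -47.3], [528.5, 4.7], [502.6, 0.5], [505.3, -26.8], [501.1, 0.3]] (np.int64(279), np.int64(71))
279 71
```

View pics/c_w8.png

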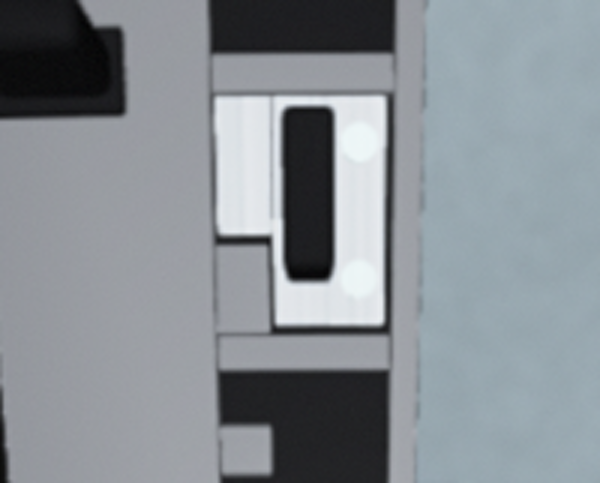

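B sits flat in its pocket with even gaps (crop centre (300,210)). Next is the left standard.

```bash
python3 - <<'E'
from h import *
S=cam('scene');D=cam('side')
im=imaging.grab_frame('scene');plate(S,im,(600,342),half=25,thr=130)
im=imaging.grab_frame('side');cv2.imwrite('pics/s1.png',im);plate(D,im,(600,342),half=22,thr=130)
print('steel beaker',onz(S,[(118,299)],0),onz(S,[(97,265),(138,265),(118,256)],92))
print('rack',onz(S,[(178,222)],24),'jug',onz(S,[(130,250)],0), 'marker',onz(S,[(130,348),(180,325)],8))
E
```

```text
((598.6414184570312, 344.656005859375), (42.90185546875, 56.87874984741211), 32.675559997558594) [[595.6, 312.5], [615.6, 325.5], [589.1, 355.8], [611.9, 362.1], [599.5, 377.8], [566.6, 354.9], [592.6, 343.6]] (np.int64(173), np.int64(272))
((636.2791137695312, 468.82427978515625), (90.13929748535156, 37.182861328125), 83.46086883544922) [[659.8, 510.8], [626.5, 515.3], [617.7, 425.8], [647.4, 437.7]] (np.int64(268), np.int64(175))
steel beaker [[603.18412279 483.24065668   0.        ]] [[645.04955645 496.51754129  92.        ]
 [595.15476209 418.18195998  92.        ]
 [646.29477298 447.75438632  92.        ]]
rack [[747.13937673 262.5476932   24.        ]] jug [[7.40242743e+02 4.06409903e+02 1.13686838e-13]] marker [[458.62965898 502.39770046   8.        ]
 [452.73723437 389.53716113   8.        ]]
```

```bash
python3 - <<'E'
from h import *
print(sense()['q'].round(2),move([640,275,160],2.142)); print([a for a in dir(bot) if a[0]!='_'])
S=cam('scene')
for cx,cy in((550,205),(465,172),(575,95),(618,118),(590,160)):
    print((cx,cy),onz(S,[(173-30+(cx-360)/6,272-22+cy/6)],8).round(1))
E
```

```text
[ 0.34  0.78 -0.3   1.9   0.43  0.53 -0.12] (array([386.8, 166.1, -42.7]), array([-0.002, -0.001, -0.43 ]))
['Unreachable', 'tcp_to_grasp']
(550, 205) [[565.3 353.7   8. ]]
(465, 172) [[599.8 376.3   8. ]]
(575, 95) [[613.6 321.4   8. ]]
(618, 118) [[592.3 311.3   8. ]]
(590, 160) [[577.9 330.4   8. ]]
```

Call:
move_arm([
  [[30,0,-40,0,0,0,0.35],[60,10,-80,0,0,0,0.35],[100,25,-90,0,0,-0.05,0.35],[140,45,-90,0,0,-0.1,0.35],[180,65,-90,0,0,-0.2,0.35],[220,85,-90,0,0,-0.3,0.35],[258,105,-90,0,0,-0.4,0.35],[294,125,-80,0,0,-0.43,0.35],[330,145,-70,0,0,-0.43,0.35],[365,160,-60,0,0,-0.43,0.35]],
])

```text
time: 21.82
eef_pos: [629.2, 233.3, 182.9]
orientation: [-3.14, -0.002, 2.145]
contact_force: [1.7, 0.4, 0.4]
finger_gap: 0.35
```

```bash
python3 - <<'E'
from h import *
print(sense()['eef_pos'],move([640,275,150],2.142))
E
```

```text
[629.17267758 233.30829813 182.8878983 ] (array([29. , 31.8, 32.9]), array([-0.001, -0.002,  0.003]))
```

Call:
move_arm([
  [[29,31,32,0,0,0,0.35],[29,31,32,0,0,0,0.35],[29,31,32,0,0,0,0.35],[29,31,32,0,0,0,0.35],[29,31,32,0,0,0,0.35]],
])

```text
time: 22.23
eef_pos: [639.5, 272.7, 151.3]
orientation: [-3.139, -0.0, 2.144]
contact_force: [0.5, -0.1, 0.5]
finger_gap: 0.352
```

```bash
python3 - <<'E'
from h import *
im,W=snap('wrist','w9');np.save('w9.npy',W[2]);s=sense();print(s['eef_pos'],s['orientation'])
plate(W,im,(599,344),half=80)
E
```

```text
[640.01239778 272.2002364  151.81279125] [-3.14031678e+00  4.01138399e-05  2.14330520e+00]
((600.5308227539062, 344.88800048828125), (43.155155181884766, 54.402122497558594), 32.91206359863281) [[568.5, 356.5], [574.5, 347.1], [586.9, 353.0], [594.1, 341.9], [583.4, 332.9], [597.0, 311.3], [632.4, 333.2], [603.9, 378.5]] (np.int64(286), np.int64(118))
```

View pics/w9.png

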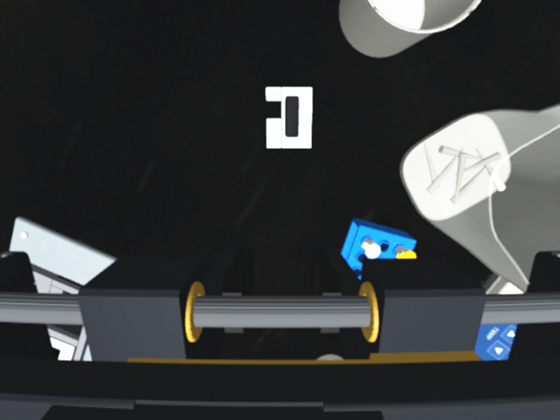

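Standard C, with its slot on the left, is at (288,118). The steel beaker's base is near (385,30), the blue rack at (375,245) and the clear jug at (455,165). I'll check the clearances.

```bash
python3 - <<'E'
from h import *
K,d,_=cam('wrist');W=(K,d,np.load('w9.npy'))
c=np.array([602.2,346,0]);R=Ro.from_euler('z',.574).as_matrix()
f=lambda px,z:((onz(W,px,z)-c)@R)[:,:2].round(0).tolist()
print('beaker base pts (along jaw, along fin)',f([(340,15),(350,42),(378,56),(400,52)],0))
print('rim at 92',f([(475,8),(455,25),(430,33)],92))
print('jug base',f([(402,165),(440,220),(500,110)],0),'mid',f([(402,165)],60))
print(move([602.2,346,11.5],2.145))
E
```

```text
beaker base pts (along jaw, along fin) [[44.0, 89.0], [53.0, 67.0], [80.0, 56.0], [100.0, 60.0]]
rim at 92 [[112.0, 64.0], [100.0, 54.0], [85.0, 48.0]]
jug base [[111.0, -44.0], [158.0, -101.0], [203.0, 11.0]] mid [[87.0, -38.0]]
(array([ 82.5,   8.4, 140.3]), array([-0.001,  0.   , -0.002]))
```

Call:
move_arm([
  [[40,4,0,0,0,0,0.35],[80,8,0,0,0,0,0.35],[82.5,8.4,30,0,0,0,0.35],[82.5,8.4,65,0,0,0,0.35],[82.5,8.4,100,0,0,0,0.35],[82.5,8.4,120,0,0,0,0.35],[82.5,8.4,120,0,0,0,0.35],[82.5,8.4,120,0,0,0,0.35]],
])

```text
time: 22.95
eef_pos: [602.8, 344.2, 32.2]
orientation: [-3.14, 0.001, 2.141]
contact_force: [0.3, -0.8, 1.1]
finger_gap: 0.351
```

```bash
python3 - <<'E'
from h import *
s=sense();print(s['eef_pos'],s['contact_force'],move([602.2,346,11.5],2.145))
E
```

```text
[602.81737183 344.19053639  32.18960562] [ 0.26550533 -0.77008609  1.052648  ] (array([ 1.9,  0.5, 20.7]), array([-0.002,  0.001, -0.004]))
```

Call:
move_arm([
  [[1.9,0.5,10,0,0,-0.004,0.35],[1.9,0.5,20.5,0,0,-0.004,0.35],[1.9,0.5,20.5,0,0,-0.004,0.35],[1.9,0.5,20.5,0,0,-0.004,0.35],[1.9,0.5,20.5,0,0,-0.004,0],[1.9,0.5,20.5,0,0,-0.004,0],[1.9,0.5,20.5,0,0,-0.004,0],[1.9,0.5,20.5,0,0,-0.004,0],[1.9,0.5,20.5,0,0,-0.004,0]],
])

```text
time: 23.7
eef_pos: [602.5, 346.2, 12.2]
orientation: [-3.14, 0.001, 2.145]
contact_force: [-0.5, -0.4, 1.3]
finger_gap: 0.129
```

Call:
move_arm([
  [[0,0,0,0,0,0,0],[0,0,-30,0,0,0,0],[0,0,-60,0,0,0,0],[0,0,-100,0,0,0,0],[0,0,-130,0,0,0,0],[0,0,-130,0,0,0,0]],
])

```text
time: 24.2
eef_pos: [605.9, 349.4, 149.5]
orientation: [3.131, -0.0, 2.145]
contact_force: [0.5, 0.0, -0.0]
finger_gap: 0.136
```

```bash
python3 - <<'E'
from h import *
O=np.array([513,-25,0]);R=Ro.from_euler('z',.138).as_matrix()
t=O+R@[2,-66,0];print(t)
s=sense();print(s['eef_pos'],s['finger_gap'],move([t[0],t[1],140],1.709))
E
```

```text
[524.06010493 -90.09741991   0.        ]
[605.89028612 349.38881428 149.4573402 ] 0.13572804240495914 (array([-324.7, -307.4,    6. ]), array([ 0.011, -0.003,  0.436]))
```

Call:
move_arm([
  [[-26,-25,0,0,0,0.05,0],[-52,-50,0,0,0,0.1,0],[-78,-75,0,0,0,0.15,0],[-104,-100,0,0,0,0.2,0],[-130,-125,0,0,0,0.25,0],[-156,-150,0,0,0,0.3,0],[-182,-175,0,0,0,0.35,0],[-208,-200,0,0,0,0.4,0],[-234,-225,0,0,0,0.436,0],[-260,-248,0,0.01,0,0.436,0]],
])

```text
time: 25.03
eef_pos: [537.2, -5.6, 146.3]
orientation: [-3.14, -0.002, 1.707]
contact_force: [0.5, -1.1, -1.6]
finger_gap: 0.134
```

```bash
python3 - <<'E'
from h import *
s=sense();print(s['eef_pos'],s['finger_gap'],move([524.0,-90.1,50],1.709))
E
```

```text
[537.15656904  -5.60474018 146.30732908] 0.13420097283771584 (array([-82.1, -24.4,  96.2]), array([-0.002, -0.002, -0.002]))
```

Call:
move_arm([
  [[-40,-12,0,0,0,0,0],[-82,-24.4,0,0,0,0,0],[-82,-24.4,20,0,0,0,0],[-82,-24.4,55,0,0,0,0],[-82,-24.4,85,0,0,0,0],[-82,-24.4,96,0,0,0,0],[-82,-24.4,96,0,0,0,0],[-82,-24.4,96,0,0,0,0]],
])

```text
time: 25.7
eef_pos: [523.9, -89.5, 50.2]
orientation: [-3.139, -0.002, 1.708]
contact_force: [0.7, -0.2, -0.7]
finger_gap: 0.134
```

```bash
python3 - <<'E'
from h import *
s=sense();im,W=snap('wrist','w10');g=cv2.cvtColor(im,6).astype(int)
O=np.array([513,-25,0]);R=Ro.from_euler('z',.138).as_matrix()
print(((s['eef_pos']-O)@R).round(1),s['orientation'].round(3),s['finger_gap'],move([524.0,-90.1,28],1.709))
print('col300',g[180:235,300].tolist());print(g[222,230:330].tolist())
E
```

```text
[  1.9 -65.4  50.2] [-3.139e+00 -2.000e-03  1.708e+00] 0.13352521481811427 (array([-0.4, -0.7, 23. ]), array([-0.   , -0.002, -0.001]))
col300 [223, 225, 219, 171, 78, 40, 66, 112, 148, 162, 163, 165, 165, 165, 165, 165, 167, 167, 168, 166, 153, 107, 55, 37, 39, 37, 39, 38, 39, 39, 38, 42, 56, 77, 121, 189, 224, 228, 228, 228, 228, 228, 228, 228, 228, 228, 227, 228, 229, 236, 244, 245, 245, 245, 245]
[155, 155, 154, 156, 155, 155, 154, 158, 184, 223, 229, 227, 227, 227, 227, 227, 226, 227, 226, 226, 227, 226, 226, 226, 227, 226, 225, 226, 226, 226, 226, 227, 228, 214, 165, 203, 228, 229, 230, 230, 229, 229, 228, 228, 228, 227, 227, 228, 228, 228, 227, 226, 225, 225, 226, 226, 226, 225, 222, 221, 221, 224, 226, 227, 227, 227, 228, 228, 228, 228, 228, 226, 226, 226, 227, 228, 229, 228, 227, 226, 227, 229, 230, 231, 230, 231, 226, 191, 163, 159, 159, 159, 158, 157, 157, 157, 152, 140, 155, 162]
```

Call:
move_arm([
  [[0.2,0.1,4,0,0,0,0],[0.2,0.1,8,0,0,0,0],[0.2,0.1,12,0,0,0,0],[0.2,0.1,16,0,0,0,0],[0.2,0.1,18,0,0,0,0],[0.2,0.1,18,0,0,0,0]],
])

```text
time: 26.25
eef_pos: [524.4, -89.3, 32.6]
orientation: [-3.14, -0.002, 1.708]
contact_force: [-0.5, 0.4, -1.2]
finger_gap: 0.132
```

Call:
move_arm([
  [[0,0,1,0,0,0,0],[0,0,2,0,0,0,0],[0,0,3,0,0,0,0],[0,0,3,0,0,0,0]],
])

```text
time: 26.58
eef_pos: [524.3, -89.3, 29.5]
orientation: [-3.14, -0.002, 1.708]
contact_force: [-0.1, 0.2, -0.4]
finger_gap: 0.132
```

Call:
move_arm([
  [[0,0,1,0,0,0,0],[0,0,2,0,0,0,0],[0,0,2.8,0,0,0,0],[0,0,2.8,0,0,0,0]],
])

```text
time: 26.92
eef_pos: [524.3, -89.3, 26.5]
orientation: [-3.14, -0.002, 1.708]
contact_force: [0.1, 0.9, -1.1]
finger_gap: 0.133
```

Call:
move_arm([
  [[0,0,0,0,0,0,0.3],[0,0,0,0,0,0,0.3],[0,0,0,0,0,0,0.3],[0,0,-25,0,0,0,0.3],[0,0,-60,0,0,0,0.3],[-40,0,-90,0,0,0,0.3],[-70,0,-110,0,0,0,0.3],[-70,0,-110,0,0,0,0.3],[-70,0,-110,0,0,0,0.3]],
])

```text
time: 27.67
eef_pos: [534.7, -162.8, 137.8]
orientation: [3.14, 0.001, 1.701]
contact_force: [-0.1, -0.2, 0.5]
finger_gap: 0.297
```

```bash
python3 - <<'E'
from h import *
s=sense();print(s['eef_pos'],s['finger_gap'])
im,W=snap('wrist','w11');np.save('w11.npy',W[2])
O=np.array([513,-25,0]);R=Ro.from_euler('z',.138).as_matrix()
u,v=proj(W,[O+R@[0,-40,22]])[0].astype(int);print(u,v)
cv2.imwrite('pics/c_w11.png',cv2.resize(im[max(0,v-90):v+90,u-110:u+110],None,fx=3,fy=3,interpolation=2))
for y in(0,-66):plate(W,im,O+R@[0,y,22],z=22,thr=195,half=40)
E
```

```text
[ 534.7150149  -162.75084822  137.81735141] 0.2974611932300856
277 94
((512.3546752929688, -24.093482971191406), (40.73743438720703, 52.97031784057617), 8.27836799621582) [[527.2, 4.8], [517.3, 2.7], [521.4, -40.2], [509.0, -38.0], [503.4, 0.9], [488.8, -1.7], [492.9, -31.1], [506.3, -29.4], [509.8, -50.9], [536.3, -47.4]] (np.int64(277), np.int64(41))
((522.0767822265625, -89.5506591796875), (41.17378234863281, 52.13307189941406), 7.536844730377197) [[512.3, -64.6], [515.5, -90.6], [502.2, -93.2], [505.7, -117.1], [517.7, -116.4], [516.1, -95.5], [520.3, -116.1], [545.0, -112.0], [538.3, -61.1]] (np.int64(277), np.int64(126))
```

View pics/c_w11.png

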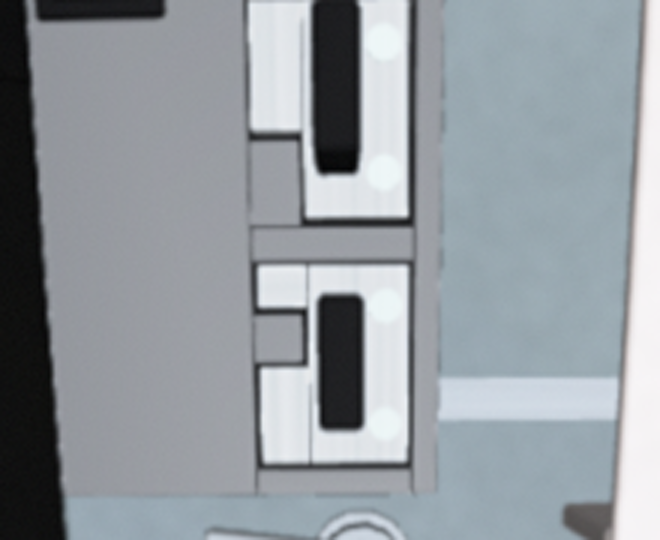

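B and C both lie flat in their pockets, cut and slot matched to the tabs. Now I'll push the carriage home.

Call:
move_arm([
  [[20,-10,0,0,0,-0.12,0.3],[40,-20,0,0,0,-0.24,0.3],[60,-30,0,0,0,-0.36,0.3],[80,-40,0,0,0,-0.48,0.3],[100,-50,0,0,0,-0.6,0.3],[120,-60,0,0,0,-0.72,0.3],[140,-70,0,0,0,-0.84,0.3],[148,-80,0,0,0,-0.96,0.3],[148,-90,0,0,0,-1.08,0.3],[148,-100,0,0,0,-1.2,0.3]],
])

```text
time: 28.55
eef_pos: [413.3, -24.1, 136.5]
orientation: [3.139, -0.004, 2.917]
contact_force: [0.1, -1.0, -0.1]
finger_gap: 0.295
```

```bash
python3 - <<'E'
from h import *
print(sense()['eef_pos'],move([450.5,-0.5,70],np.pi+.138))
E
```

```text
[413.31762844 -24.11638613 136.52423016] (array([-31.2,  31.2,  66.5]), array([ 0.003, -0.003, -0.363]))
```

Call:
move_arm([
  [[-15,15,0,0,0,-0.12,0.35],[-31,31,0,0,0,-0.24,0.35],[-31,31,0,0,0,-0.363,0.35],[-31,31,10,0,0,-0.363,0.35],[-31,31,40,0,0,-0.363,0.35],[-31,31,66,0,0,-0.363,0.35],[-31,31,66,0,0,-0.363,0.35],[-31,31,66,0,0,-0.363,0.35]],
])

```text
time: 29.22
eef_pos: [448.5, 0.7, 69.6]
orientation: [3.137, -0.007, -3.0]
contact_force: [0.1, -0.1, 0.2]
finger_gap: 0.347
```

```bash
python3 - <<'E'
from h import *
print(sense()['eef_pos'],move([450.5,-0.5,30],np.pi+.138))
E
```

```text
[448.46072287   0.69998709  69.60199452] (array([-2.1, -1.6, 39.6]), array([ 0.004, -0.007,  0.003]))
```

Call:
move_arm([
  [[-2,-1.6,20,0,-0.007,0,0.35],[-2,-1.6,39,0,-0.007,0,0.35],[-2,-1.6,39,0,-0.007,0,0.35],[-2,-1.6,39,0,-0.007,0,0],[-2,-1.6,39,0,-0.007,0,0],[-2,-1.6,39,0,-0.007,0,0],[-2,-1.6,39,0,-0.007,0,0]],
])

```text
time: 29.8
eef_pos: [451.0, -0.4, 31.8]
orientation: [3.137, 0.002, -3.001]
contact_force: [-0.2, 0.1, 6.3]
finger_gap: 0.134
```

Call:
move_arm([
  [[-15,0,0,0,0,0,0],[-30,0,0,0,0,0,0],[-45,0,0,0,0,0,0],[-60,0,0,0,0,0,0],[-75,0,0,0,0,0,0],[-88,0,0,0,0,0,0],[-96,0,0,0,0,0,0],[-101,0,0,0,0,0,0],[-103,0,0,0,0,0,0],[-103,0,0,0,0,0,0]],
])

```text
time: 30.63
eef_pos: [550.1, 13.2, 31.9]
orientation: [3.139, -0.003, -3.001]
contact_force: [-4.8, -1.1, 1.0]
finger_gap: 0.133
```

```bash
python3 - <<'E'
from h import *
s=sense();print(s['eef_pos'],s['contact_force'],s['finger_gap'])
E
```

```text
[550.10058951  13.24181945  31.92084173] [-4.77260987 -1.10899284  1.02858181] 0.1333970206118059
```

Call:
move_arm([
  [[0,0,0,0,0,0,0.35],[0,0,0,0,0,0,0.35],[0,0,0,0,0,0,0.35],[0,0,-40,0,0,0,0.35],[0,0,-75,0,0,0,0.35],[0,-35,-90,0,0,0.06,0.35],[5,-70,-90,0,0,0.12,0.35],[10,-105,-90,0,0,0.12,0.35],[20,-140,-90,0,0,0.12,0.35],[30,-155,-90,0,0,0.12,0.35]],
])

```text
time: 31.47
eef_pos: [542.7, -151.1, 121.6]
orientation: [-3.14, -0.002, -3.128]
contact_force: [0.0, -0.5, -1.0]
finger_gap: 0.351
```

```bash
python3 - <<'E'
from h import *
print(sense()['eef_pos'],move([538,-146.7,44],3.159))
E
```

```text
[ 542.73425618 -151.13225622  121.55734158] (array([ 4.5,  4.6, 77.6]), array([-0.002, -0.002, -0.003]))
```

Call:
move_arm([
  [[4.5,4.6,0,0,0,0,0.35],[4.5,4.6,0,0,0,0,0.35],[4.5,4.6,35,0,0,0,0.35],[4.5,4.6,65,0,0,0,0.35],[4.5,4.6,77,0,0,0,0.35],[4.5,4.6,77,0,0,0,0.35],[4.5,4.6,77,0,0,0,0],[4.5,4.6,77,0,0,0,0],[4.5,4.6,77,0,0,0,0],[4.5,4.6,77,0,0,0,0]],
])

```text
time: 32.3
eef_pos: [539.4, -146.9, 46.2]
orientation: [-3.139, 0.001, -3.128]
contact_force: [0.1, -1.0, 4.2]
finger_gap: 0.157
```

```bash
python3 - <<'E'
from h import *
s=sense();print(s['eef_pos'],s['orientation'],s['finger_gap'],s['contact_force'])
E
```

```text
[ 539.37896625 -146.91412451   46.15982118] [-3.13916860e+00  8.79409628e-04 -3.12765968e+00] 0.15689752104984642 [ 0.11333232 -0.953451    4.24441574]
```

Call:
move_arm([
  [[0.5,0,0,0,0,0.12,0],[1,0,0,0,0,0.24,0],[1,0,0,0,0,0.36,0],[1,0,0,0,0,0.48,0],[1,0,0,0,0,0.6,0],[1,0,0,0,0,0.72,0],[1,0,0,0,0,0.84,0],[1,0,0,0,0,0.96,0],[1,0,0,0,0,1.08,0],[1,0,0,0,0,1.2,0]],
])

```text
time: 33.13
eef_pos: [538.5, -148.1, 46.2]
orientation: [-3.142, 0.004, 1.949]
contact_force: [0.7, -2.7, -6.5]
finger_gap: 0.158
```

Call:
move_arm([
  [[0,0,0,0,0,0.1,0],[0,0,0,0,0,0.2,0],[0,0,0,0,0,0.3,0],[0,0,0,0,0,0.32,0],[0,0,0,0,0,0.32,0],[0,0,0,0,0,0.32,0]],
])

```text
time: 33.63
eef_pos: [538.2, -148.1, 46.3]
orientation: [3.141, 0.004, 1.633]
contact_force: [-0.1, -1.6, -4.2]
finger_gap: 0.161
```

```bash
python3 - <<'E'
from h import *
s=sense();print(s['eef_pos'],s['orientation'],s['ft_torque'],s['contact_force'])
E
```

```text
[ 538.22002148 -148.10417049   46.26168274] [3.14095791 0.00364011 1.63254986] [-0.19819402  0.09368459  0.73083222] [-0.07603393 -1.5726088  -4.21833191]
```

Call:
move_arm([
  [[0,0,0,0,0,-0.06,0.1],[0,0,0,0,0,-0.06,0.35],[0,0,0,0,0,-0.06,0.35],[0,0,0,0,0,-0.06,0.35],[0,0,-35,0,0,-0.06,0.35],[0,0,-75,0,0,-0.06,0.35],[-30,0,-115,0,0,-0.06,0.35],[-60,0,-150,0,0,-0.06,0.35],[-60,0,-150,0,0,-0.06,0.35],[-60,0,-150,0,0,-0.06,0.35]],
])

```text
time: 34.47
eef_pos: [543.5, -211.4, 199.9]
orientation: [3.135, 0.008, 1.686]
contact_force: [0.4, -0.3, -0.9]
finger_gap: 0.351
```

```bash
python3 - <<'E'
from h import *
im,W=snap('wrist','w12');sc=imaging.grab_frame('scene')
a=cv2.resize(im[0:260,150:450],(400,347));b=cv2.resize(sc[120:380,60:460],(534,347))
out=cv2.resize(np.hstack([a,b]),(800,297));cv2.imwrite('pics/final.png',out)
O=np.array([513,-25,0]);R=Ro.from_euler('z',.138).as_matrix()
p=proj(W,[O+R@[8,-124,73],O+R@[8,-102,73],O+R@[8,-146,73]]);print(((p-[150,0])*1.333*.857).round())
E
```

```text
[[152. 155.]
 [151. 125.]
 [152. 184.]]
```

View pics/final.png

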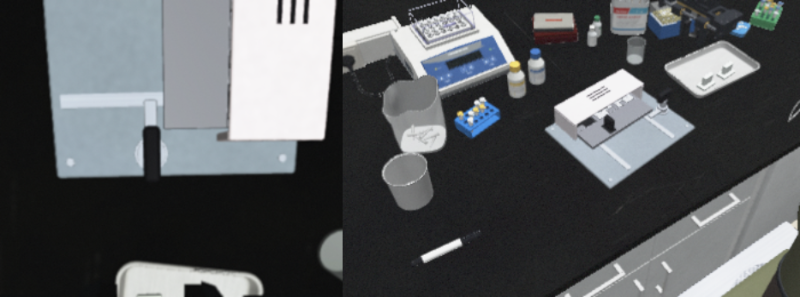

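The knob bar lies straight across at (152,153), matching the predicted locked position. The carriage is under the hood, the blanks are in the tray and the bystanders have not moved.

```bash
python3 -c "
from station import ticket;print(ticket.job_done())"
```

```text
the job is handed in; nothing more can be done
None
```

I carried out the whole job and handed it in at about 34.5 s of robot time. The hand-in reports no verdict.

- **Blanks:** The two that were present, from pockets A and B, are in the steel tray, as the final picture shows.
- **Standards:** Only B and C were on the bench, and I saw no A. Both lie flat in their own pockets. When I let go, the tool was within 1 mm of the seated height, with about 3 N or less on the wrist.
- **Carriage:** It went home against its stop, with the handle back within 0.3 mm of where it started.
- **Clamp knob:** I turned it back to its stop (0.73 N m), and the bar lies across the reader at the predicted locked position.
- **Bystanders:** The steel beaker, blue rack, glass beaker and marker look unmoved in the final scene picture. I compared them by eye only.

**Checks that disagreed:**
- My first wrist estimate of the reader was about 5 mm off because the arm was still settling. I corrected it by touch and with a later picture.
- The picture of B in the gripper suggested it had slipped 4 to 7 mm down, but the later seating height showed it had not.

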